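Pack seven bakelite knobs in a round tin and shut it

TASK

Put the spare set of seven knobs away: slide the five that are already in the tin closer together, without lifting them out, so that the two from the bench also fit in, six round one, all lying flat on the tin's floor with grips up. Then tip the tin's lid over and shut it fully, leaving the other things on the bench where they are.

Things in the scene. Friction and masses are not known exactly. Their poses are not given: they have to be found in the camera images.
- tin: shallow round steel tin, open at the top, fixed to the bench; outside diameter 166 mm, inside diameter 160 mm, inner floor 3 mm and rim 20 mm above the bench. It just holds seven knobs lying flat: one in the middle and six round it. Origin at the centre of its underside, on the bench; z up; its lid is hinged on its +y side, 85 mm from the centre.
- lid (a joint): hinge of the tin's red lid: 0 = shut, grows as it opens; 2.1 = leaning back on its open stop, where it starts. It turns freely against a light damper (a push of a few newtons near its edge is enough). Pushed over to about 1.2 or less it sinks shut by itself within about 3 s; between that and the stop it falls back open.
- lid_hinge (a point): point on the lid's hinge line, 85 mm from the tin's axis in the tin's +y direction, 20 mm above the bench; the hinge line runs along the tin's x. The lid is a dish 166 mm in diameter and 32 mm deep, open side towards the tin; 150 g; shut, its top is 52 mm above the bench
- lid_edge (a point): point on the outer (top) face of the lid at the edge opposite the hinge: 168 mm from the hinge along the lid and 32 mm outward from the lid's rim plane; with the lid open it is high up, on the side away from the tin
- knob1: tan bakelite control knob: a round skirt 50 mm in diameter and 13 mm thick (edges eased by 3 mm) with a coaxial fluted grip 22 mm in diameter rising from it to 41 mm above the underside; 30 to 65 g; origin at the centre of the underside, z up out of the grip. Starts in the tin, roughly in the middle.
- knob2: tan bakelite control knob: a round skirt 50 mm in diameter and 13 mm thick (edges eased by 3 mm) with a coaxial fluted grip 22 mm in diameter rising from it to 41 mm above the underside; 30 to 65 g; origin at the centre of the underside, z up out of the grip. Starts in the tin, against the wall or nearly so, one of four spaced about a quarter turn apart with gaps too narrow for another knob between them; slides freely.
- knob3: tan bakelite control knob: a round skirt 50 mm in diameter and 13 mm thick (edges eased by 3 mm) with a coaxial fluted grip 22 mm in diameter rising from it to 41 mm above the underside; 30 to 65 g; origin at the centre of the underside, z up out of the grip. Starts in the tin, against the wall or nearly so, one of four spaced about a quarter turn apart with gaps too narrow for another knob between them; slides freely.
- knob4: tan bakelite control knob: a round skirt 50 mm in diameter and 13 mm thick (edges eased by 3 mm) with a coaxial fluted grip 22 mm in diameter rising from it to 41 mm above the underside; 30 to 65 g; origin at the centre of the underside, z up out of the grip. Starts in the tin, against the wall or nearly so, one of four spaced about a quarter turn apart with gaps too narrow for another knob between them; slides freely.
- knob5: tan bakelite control knob: a round skirt 50 mm in diameter and 13 mm thick (edges eased by 3 mm) with a coaxial fluted grip 22 mm in diameter rising from it to 41 mm above the underside; 30 to 65 g; origin at the centre of the underside, z up out of the grip. Starts in the tin, against the wall or nearly so, one of four spaced about a quarter turn apart with gaps too narrow for another knob between them; slides freely.
- knob6: tan bakelite control knob: a round skirt 50 mm in diameter and 13 mm thick (edges eased by 3 mm) with a coaxial fluted grip 22 mm in diameter rising from it to 41 mm above the underside; 30 to 65 g; origin at the centre of the underside, z up out of the grip. Starts loose on the bench, grip up.
- knob7: tan bakelite control knob: a round skirt 50 mm in diameter and 13 mm thick (edges eased by 3 mm) with a coaxial fluted grip 22 mm in diameter rising from it to 41 mm above the underside; 30 to 65 g; origin at the centre of the underside, z up out of the grip. Starts loose on the bench, grip up.
- heatsink: finned copper block 60 x 50 x 34 mm, loose on the bench, not part of the job; origin at its underside
- housing: brass lamp housing, 90 mm wide at its foot, 112 mm tall, loose on the bench, not part of the job; origin at its underside
- bulb: clear glass bulb upright on a dark wooden stand 64 mm in diameter, 121 mm tall, loose on the bench, not part of the job; origin at its underside
- driver: screwdriver 180 mm long, loose on the bench, not part of the job; origin at its underside
- brush: brush 160 mm long, loose on the bench, not part of the job; origin at its underside
Things that resemble listed ones, but are neither listed nor needed, are in the scene too. What is shaped like the knob1 but black, blue or purple is not meant.

How it is judged:
By the outcome, as a careful person would: the job done as asked, in the order asked, and still so for the second after the job is handed in, with the robot touching nothing.
It also fails if it takes over 72 s, if anything falls off the work surface, if the arm or the gripper's body presses on something with over 40 N, if the wrist force passes 120 N, or if a joint passes its speed limit or range.

ROBOT

A 7-joint arm with a two-finger parallel gripper is mounted at the origin on the work surface. World frame = base frame: x ahead of the robot, y to its left, z up, the work surface at z = 0. Lengths are in m, angles in rad, forces in N, time in s.
With the tool pointing down it reaches from about 0.425 to 0.95 m from the base axis. Payload 4.7 kg.
Tool frame: the origin (TCP) lies on the mounting face of the last link; the fingertips stand 173 mm ahead of it and the grasp point (between the pads) lies 155 mm ahead of it; x points along the fingers, y is the direction in which the jaws open and shut, and the axes are right-handed (so a half turn about x gives the same grasp; the last joint's range is limited). The gripper opens to 85 mm and grips with 20 to 120 N. Pads are 22 mm wide; open, the fingers measure 114 mm over their backs; the gripper's body (76 mm by 85 mm) begins 54 mm behind the grasp point. The pads swing forward as they close: fully open they stand 13 mm farther back than shut.
Start: joints at [1.188, 0.469, -0.049, 1.532, 0.024, 1.141, -0.082], TCP at [0.234, -0.633, 0.405] pointing down, gripper open.
Joint ranges: [-2.59, 2.59], [-0.33, 1.99], [-1.39, 1.29], [0.1, 2.45], [-1.04, 4.18], [0.21, 1.99], [-2.66, 2.66]. Speed limits (rad/s): [2.57, 2.57, 3.14, 3.14, 3.14, 3.14, 3.14].

INTERFACE

Orientations are given as a unit quaternion [x, y, z, w].
In Python, from station import readout, eyes, order, nets gives the robot as it stands.
- The arm moves only by the tool servo_tool, never from a script. Its argument "commands" is a list of rows, each a list of 4 numbers: the shift along the tool's x, y, z in units of 25 mm (1.0 is 25 mm), then the turn about the tool's x in units of 8 degrees (1.0 is 8 degrees). In form: [[dx, dy, dz, twist], ...]. A call has 1 to 20 rows; each row is the pose to reach, as a shift and turn from the pose commanded when the call began, along the tool's axes at that moment; what a row does not reach only later rows make up. A row lasts 1/8 s, in which the tool goes at most 62.5 mm and 10.7 degrees, less where a joint would pass 70% of its speed; a pose out of reach is approached as far as the arm can. A call with a gripper value outside its range is refused whole. "jaw" is the closure, from 0 (fully open) to 1 (shut), set as the call begins (left out, the last holds). The fingers move at their own pace and stop on an object; the grip force is fixed at half the most. Time passes only in rows, so rows that repeat a pose let the fingers close. It gives the time, the measured TCP pose, the force and the opening at its end, in the units of the state.
- readout.observe(): the state, without advancing time (a new reading comes with each control period).
- eyes.camera(name): name is "scene" or "top" or "wrist"; returns the picture (384x512x3 uint8, blue, green, red); there is no depth.
- eyes.camera_params(name): a dict with "K" (3x3 intrinsics, pixels), "R" (3x3) and "t" (3): a world point X has camera coordinates R X + t; the wrist camera has in their place "tool_from_camera" (4x4, takes a point from camera to tool coordinates, whose origin is the TCP and whose axes are the tool frame's). Camera axes: x right, y down, z forward; pixel columns grow to the right and rows downward; lengths in m; the calibration is good to about 2 mm. The wrist camera is an equidistant fisheye: a pixel r from the principal point sees the ray r / f radians off the axis. A picture is of the moment at which its call begins: read the wrist's pose just before it. camera_params takes no time and is no camera call.
- order.hand_in(): hands the job in, once; it reports no verdict.
Trained networks look in the newest picture that a camera, given by its name, has taken for a name from the list of things; names that differ only in an ending like _2 or _b are one class to them, and where a whole thing is asked for, a point or a joint stands for the part that bears it (a point fixed in the world has none). Each returns a list of dicts, best first, with "score" (0 to 1); they miss things now and then, are a little off and sometimes report something else, mostly with a low value. They report only what shows in the picture. A call takes as long as a camera call. They do not tell look-alikes from the thing itself.
- nets.look_for(camera, name): "at" ([x, y, z] in m, in world coordinates, good to about 4 mm: the middle of the surface that is visible of it).
- nets.masks_of(camera, name): "mask" (384x512 bool, what is visible of it).
The state is a dict: "time_s": time; "joint_positions": joint angles; "qvel": joint speeds; "tau": joint torques, N m; "tcp_pos": TCP position; "orientation": TCP orientation; "contact_force": force on the tool from outside, world axes, zero at the start; "ft_torque": the same for the moment, N m; "opening": opening from 0.0 (shut) to 1.0 (fully open).
Only numpy, scipy, OpenCV 4.12 (cv2) and the standard library are available. Lean on these libraries where they do the work, as an engineer would, in place of code of your own. Each camera call takes 0.05 s, during which the arm holds its last target.

## Working session

There is one attempt and no reset: what is moved stays moved. The work goes in short steps, Python scripts to look and compute and a tool call to move; the robot and the scene stay as the last step left them, time stands still between calls to the robot, and variables do not carry over. Pictures are saved under pics/ and viewed, and the job is handed in when it is done.

Besides the shell and the picture viewer there is one more tool, called as name(argument=value, ...), one argument or row to a line, values as JSON. servo_tool: Moves the arm, as the interface text tells. Its arguments: {"type":"object","properties":{"commands":{"type":"array","items":{"type":"array","items":{"type":"number"}}},"jaw":{"type":"number"}},"required":["commands"]}

```bash
ls; mkdir -p pics
python3 - <<'E'
from station import readout, eyes, order, nets
import cv2,numpy as np
print(readout.observe())
for n in ("scene","top","wrist"):
    im=eyes.camera(n); cv2.imwrite(f"pics/a_{n}.png",im); print(n,eyes.camera_params(n))
E
```

```text
pics
{'time_s': 0.0, 'joint_positions': array([ 1.18808647,  0.46945347, -0.04861515,  1.53371263,  0.02408272,
        1.14097866, -0.08231442]), 'qvel': array([ 0.00011674,  0.00174485,  0.00107974, -0.00043222, -0.00142377,
       -0.00104467, -0.00010565]), 'tau': array([ 1.87852338e-04, -5.10305285e+01, -4.68531623e-02, -2.37711203e+01,
        1.06044853e-02,  7.77740381e-03,  8.45456185e-06]), 'tcp_pos': array([ 0.23381761, -0.63294475,  0.4036451 ]), 'orientation': array([-0.69593006, -0.12513059,  0.69620779, -0.12376754]), 'contact_force': array([ 0.23163493, -0.09751091, -0.63193592]), 'ft_torque': array([-0.04569878, -0.00648873, -0.02792973]), 'opening': 1.006016486519883}
scene {'K': array([[377.60743506,   0.        , 263.62759226],
       [  0.        , 377.60743506, 195.64489489],
       [  0.        ,   0.        ,   1.        ]]), 'R': array([[-0.51549685,  0.85682395,  0.01075744],
       [ 0.62139426,  0.38243904, -0.68381983],
       [-0.59002727, -0.34582236, -0.7295716 ]]), 't': array([ 0.40856243, -0.23326334,  1.21103265])}
top {'K': array([[420.5613664 ,   
[... 163 characters left out ...]
30938, -0.0266214 ],
       [-0.98048749, -0.0202267 , -0.19553813],
       [ 0.19486463,  0.03117109, -0.98033471]]), 't': array([-0.14299424,  0.54547603,  1.11997706])}
wrist {'K': array([[297.31863964,   0.        , 251.87293374],
       [  0.        , 297.31863964, 184.50537711],
       [  0.        ,   0.        ,   1.        ]]), 'tool_from_camera': array([[-4.71926343e-05, -2.75011839e-01,  9.61440839e-01,
         3.11444915e-02],
       [ 9.99999681e-01, -7.80051395e-04, -1.74041650e-04,
        -1.28292486e-03],
       [ 7.97836782e-04,  9.61440523e-01,  2.75011788e-01,
        -6.87999199e-02],
       [ 0.00000000e+00,  0.00000000e+00,  0.00000000e+00,
         1.00000000e+00]])}
```

View pics/a_scene.png

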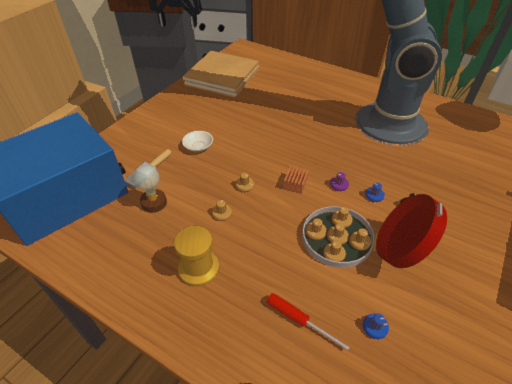

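View pics/a_top.png

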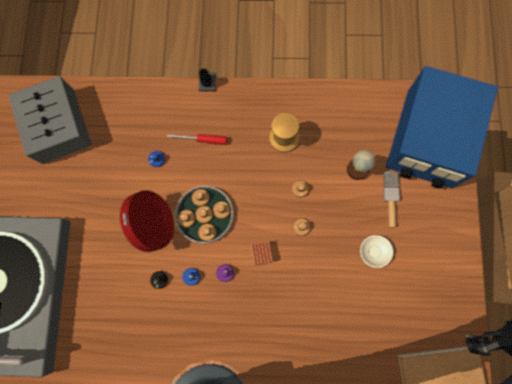

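View pics/a_wrist.png

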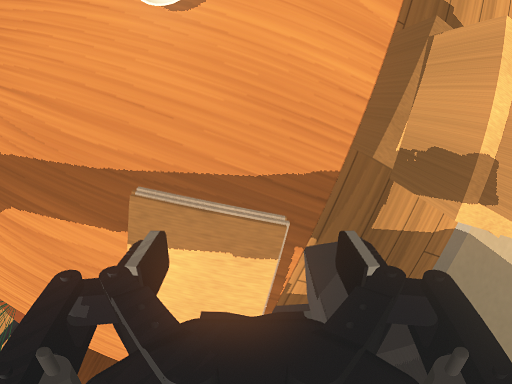

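```bash
cat > h.py <<'E'
from station import readout, eyes, order, nets
import cv2,numpy as np
from scipy.spatial.transform import Rotation as Rn
def P(cam):
    return eyes.camera_params(cam)
def proj(cam,X,st=None):
    p=P(cam);X=np.atleast_2d(X)
    if cam!="wrist":
        c=X@p["R"].T+p["t"]; q=c@p["K"].T; return q[:,:2]/q[:,2:]
    T=p["tool_from_camera"];R=Rn.from_quat(st["orientation"]).as_matrix()
    tool=(X-st["tcp_pos"])@R; c=(tool-T[:3,3])@T[:3,:3]
    rr=np.hypot(c[:,0],c[:,1]);th=np.arctan2(rr,c[:,2]);K=p["K"]
    return np.c_[K[0,2]+K[0,0]*th*c[:,0]/rr,K[1,2]+K[1,1]*th*c[:,1]/rr]
def ray(cam,uv,st=None):
    p=P(cam);uv=np.atleast_2d(uv).astype(float);K=p["K"]
    d=np.c_[(uv[:,0]-K[0,2])/K[0,0],(uv[:,1]-K[1,2])/K[1,1]]
    if cam!="wrist":
        c=np.c_[d,np.ones(len(d))]; return -p["R"].T@p["t"], c@p["R"]
    th=np.hypot(d[:,0],d[:,1]); c=np.c_[d/np.maximum(th,1e-9)[:,None]*np.sin(th)[:,None],np.cos(th)]
    T=p["tool_from_camera"];R=Rn.from_quat(st["orientation"]).as_matrix()
    return st["tcp_pos"]+R@T[:3,3], (c@T[:3,:3].T)@R.T
def onz(cam,uv,z,st=None):
    o,d=ray(cam,uv,st); return o+d*((z-o[2])/d[:,2])[:,None]
E
python3 - <<'E'
from h import *
np.set_printoptions(precision=4,suppress=True)
for c in ("top","scene"):
    eyes.camera(c)
    for n in ("tin","lid","lid_hinge","lid_edge","knob1","heatsink","housing","bulb","driver","brush"):
        for r in nets.look_for(c,n): 
            if r["score"]>.3: print(c,n,round(r["score"],2),np.array(r["at"]),proj(c,r["at"])[0].round())
print(readout.observe()["time_s"])
E
```

```text
top tin 0.8 [0.4951 0.1537 0.0357] [160. 218.]
top tin 0.4 [ 0.7375 -0.19    0.1082] [284. 129.]
top lid 0.95 [0.4801 0.18   0.0764] [146. 221.]
top lid 0.36 [0.5112 0.0298 0.019 ] [205. 214.]
top lid_hinge 0.57 [0.4815 0.182  0.0707] [146. 221.]
top lid_edge 0.58 [0.4789 0.1802 0.0742] [146. 222.]
top knob1 0.75 [0.6713 0.1816 0.0189] [157. 160.]
top knob1 0.68 [ 0.3501 -0.0332  0.0106] [225. 272.]
top knob1 0.68 [0.3243 0.1479 0.0129] [160. 280.]
top knob1 0.67 [0.4648 0.0222 0.0154] [207. 231.]
top knob1 0.6 [0.5134 0.0303 0.0186] [205. 214.]
top knob1 0.59 [ 0.4838 -0.246   0.0119] [302. 226.]
top knob1 0.56 [ 0.5962 -0.2407  0.0147] [300. 188.]
top knob1 0.55 [ 0.529  -0.0224  0.0144] [224. 209.]
top knob1 0.46 [0.5594 0.0448 0.0152] [201. 198.]
top heatsink 0.9 [ 0.4095 -0.1334  0.0133] [261. 252.]
top housing 0.89 [ 0.737  -0.1908  0.1078] [284. 130.]
top housing 0.67 [0.5609 0.0445 0.015 ] [201. 198.]
top housing 0.63 [0.4841 0.1815 0.0695] [147. 220.]
top bulb 0.77 [ 0.6481 -0.3982  0.1019] [361. 163.]
top driver 0.78 [0.7414 0.0287 0.0215] [209. 138.]
top brush 0.88 [ 0.589
[... 405 characters left out ...]
ene knob1 0.77 [0.4711 0.0293 0.0116] [342. 222.]
scene knob1 0.75 [0.3443 0.067  0.0108] [375. 195.]
scene knob1 0.7 [ 0.3582 -0.0279  0.0147] [339. 184.]
scene knob1 0.69 [0.5714 0.0515 0.0172] [334. 254.]
scene knob1 0.63 [0.6894 0.1928 0.0105] [377. 331.]
scene knob1 0.61 [0.5101 0.087  0.0172] [360. 241.]
scene knob1 0.6 [0.5208 0.0335 0.022 ] [336. 234.]
scene knob1 0.55 [ 0.4925 -0.2391  0.0103] [245. 186.]
scene knob1 0.55 [ 0.6038 -0.2376  0.0164] [220. 212.]
scene heatsink 0.72 [ 0.4163 -0.1338  0.0217] [294. 180.]
scene housing 0.91 [ 0.7717 -0.176   0.0923] [194. 254.]
scene driver 0.93 [0.7435 0.0382 0.0239] [293. 311.]
scene brush 0.66 [ 0.5627 -0.4961  0.0186] [152. 164.]
1.25
```

Run:
```python
import cv2
im=cv2.imread("pics/a_top.png"); cv2.imwrite("pics/a_topc.png",cv2.resize(im[150:300,110:330],None,fx=3.6,fy=3.6,interpolation=cv2.INTER_CUBIC))
```

```text
(no output)
```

View pics/a_topc.png

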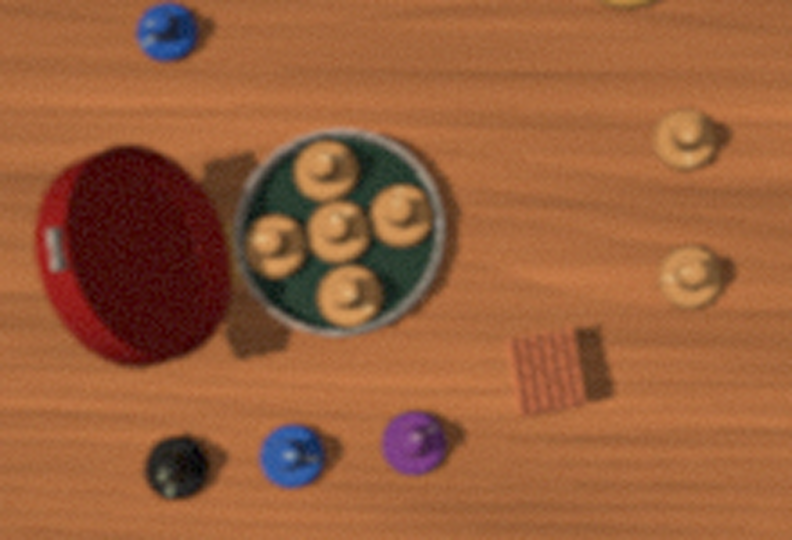

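```bash
cat >> h.py <<'E'
def mv(target, yaw=None, st=None):
    """units (dx,dy,dz,twist) to reach TCP target from now; yaw = desired world angle of tool y"""
    st=st or readout.observe(); R=Rn.from_quat(st["orientation"]).as_matrix()
    d=(np.array(target)-st["tcp_pos"])@R/0.025
    cur=np.arctan2(R[1,1],R[0,1]); tw=0
    if yaw is not None:
        a=(yaw-cur+np.pi/2)%np.pi-np.pi/2   # mod pi symmetric
        tw=-np.degrees(a)/8    # tool x down: turning + about x lowers world yaw
    return np.r_[d,tw].round(2), np.degrees(cur).round(1)
E
python3 - <<'E'
from h import *
st=readout.observe();R=Rn.from_quat(st["orientation"]).as_matrix();print(R.round(3))
print(mv([.51,-.20,.33]),mv([.48,0.03,.30],np.pi/2),mv([.48,0.03,.30],0))
E
```

```text
[[ 0.     0.346 -0.938]
 [-0.    -0.938 -0.346]
 [-1.     0.    -0.   ]]
(array([  2.99, -12.43, -16.36,   0.  ]), np.float64(-69.7)) (array([  4.19, -21.47, -18.43,   2.53]), np.float64(-69.7)) (array([  4.19, -21.47, -18.43,  -8.72]), np.float64(-69.7))
```

servo_tool(
  commands=[
    [0.5,-2,-2.5,0],
    [1,-4,-5,0],
    [1.5,-6,-7.5,0],
    [2,-8,-10,0],
    [2.5,-10,-13,0.8],
    [3,-11,-15.5,1.6],
    [3,-11,-17,2.5],
    [3,-11,-17,2.5],
    [3,-11,-17,2.5],
  ],
)

```text
time_s: 2.38
tcp_pos: [0.5402, -0.2234, 0.3294]
orientation: [0.708, 0.005, -0.707, 0.004]
contact_force: [0.1, 0.5, -0.1]
opening: 1.0
```

Run:
```python
from h import *
st=readout.observe(); im=eyes.camera("wrist"); cv2.imwrite("pics/b_w.png",im)
import pickle; pickle.dump(st,open("b.pkl","wb"))
for r in nets.look_for("wrist","knob6"): print(r["score"],np.round(r["at"],4))
print(mv([.52,0.03,.31],np.pi/2))
```

```text
0.97 [0.5682 0.0371 0.0148]
0.87 [0.5186 0.0292 0.0132]
0.87 [0.3349 0.1493 0.0122]
0.77 [0.4697 0.0151 0.0127]
0.61 [ 0.5951 -0.2373  0.0128]
0.55 [0.5105 0.0807 0.0181]
0.55 [ 0.5326 -0.0197  0.0109]
0.55 [ 0.4985 -0.2438  0.0138]
(array([  0.79, -10.25,   0.65,   0.06]), np.float64(-89.5))
```

View pics/b_w.png

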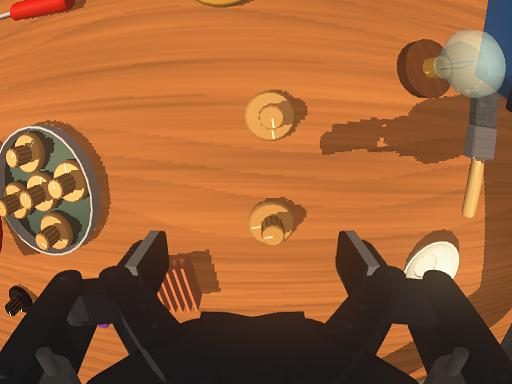

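servo_tool(
  commands=[
    [0.3,-2.3,0.2,0],
    [0.5,-4.6,0.4,0],
    [0.7,-7,0.6,0],
    [0.8,-9,0.8,0],
    [0.8,-10,0.8,0],
    [0.8,-10,0.8,0],
    [0.8,-10,0.8,0],
  ],
)

```text
time_s: 3.35
tcp_pos: [0.5161, 0.0193, 0.3099]
orientation: [0.707, -0.0, -0.707, 0.001]
contact_force: [0.3, -1.0, -0.0]
opening: 1.0
```

Run:
```python
from h import *
import pickle
st=readout.observe(); im=eyes.camera("wrist"); cv2.imwrite("pics/c_w.png",im); pickle.dump(st,open("c.pkl","wb"))
cv2.imwrite("pics/c_wc.png",cv2.resize(im[:300,100:420],None,fx=2,fy=2,interpolation=cv2.INTER_CUBIC))
for r in nets.look_for("wrist","knob6"): print(r["score"],np.round(r["at"],4))
```

```text
0.96 [0.5112 0.0845 0.0136]
0.95 [0.4743 0.0231 0.0136]
0.81 [ 0.5321 -0.0105  0.0086]
0.73 [ 0.5967 -0.2297  0.0137]
0.72 [0.3571 0.0616 0.0052]
0.67 [0.5671 0.0448 0.0134]
0.59 [ 0.366  -0.0329  0.0164]
0.57 [0.5175 0.0346 0.0174]
0.57 [0.6729 0.1833 0.0121]
0.56 [ 0.4954 -0.2359  0.0138]
```

View pics/c_w.png

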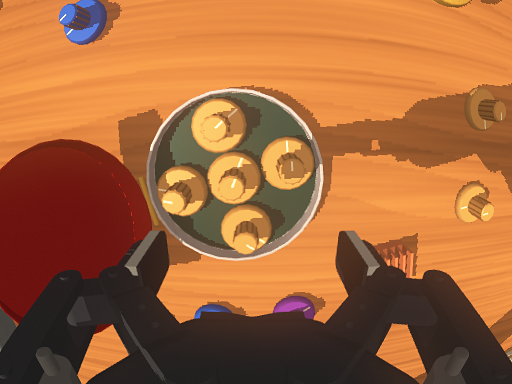

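View pics/c_wc.png

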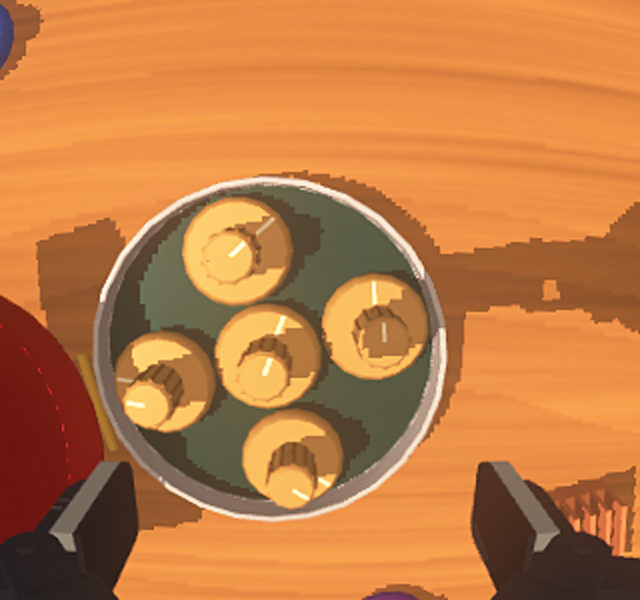

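```bash
cat >> h.py <<'E'
from scipy.optimize import minimize, least_squares
def circ(c,r,z,n=40):
    a=np.linspace(0,2*np.pi,n,endpoint=False); return np.c_[c[0]+r*np.cos(a),c[1]+r*np.sin(a),np.full(n,z)]
def sil(cam,c,z0,st,S=4):
    m=np.zeros((384*S,512*S),np.uint8)
    for parts in ([(22,0.),(25,.003),(25,.010),(22,.013)],[(11,.013),(11,.041)]):
        pts=np.vstack([circ(c,r/1000,z0+z) for r,z in parts])
        q=proj(cam,pts,st)
        h=cv2.convexHull(((q+.5)*S).astype(np.float32)).astype(np.int32)
        cv2.fillConvexPoly(m,h,1)
    return cv2.resize(m.astype(np.float32),(512,384),interpolation=cv2.INTER_AREA)
def fitknob(cam,mask,c0,z0,st):
    M=mask.astype(np.float32)
    f=lambda c: -(np.minimum(M,sil(cam,c,z0,st)).sum()/np.maximum(M,sil(cam,c,z0,st)).sum())
    r=minimize(f,c0,method="Nelder-Mead",options=dict(initial_simplex=np.array(c0)+np.array([[0,0],[.006,0],[0,.006]]),xatol=1e-4,fatol=1e-4))
    return r.x,-r.fun
def knobs(cam,st,tin,skip=True):
    out=[]
    for r in nets.masks_of(cam,"knob1"):
        m=r["mask"]; ys,xs=np.nonzero(m)
        if m.sum()<60: continue
        w=onz(cam,[xs.mean(),ys.mean()],.015,st)[0][:2]
        ind=np.hypot(*(w-tin))<.08; z0=.003 if ind else 0
        c,s=fitknob(cam,m,w,z0,st); out.append((ind,c,s,r["score"],(xs.mean(),ys.mean())))
    return out
def fittin(cam,img,st,c0,dbg=None):
    """rim: for many azimuths find the strongest bright ridge near rim circle"""
    g=img.astype(np.float32); sat=g.max(2)-g.min(2); val=g.min(2); w=val-0.5*sat
    w=cv2.GaussianBlur(w,(0,0),.7); c=np.array(c0,float)
    for it in range(4):
        pts=[]
        for a in np.linspace(0,2*np.pi,120,endpoint=False):
            rs=np.arange(.074,.090,.0004); X=np.c_[c[0]+rs*np.cos(a),c[1]+rs*np.sin(a),np.full(len(rs),.02)]
            q=proj(cam,X,st); v=cv2.remap(w,q[:,0].astype(np.float32)[None],q[:,1].astype(np.float32)[None],cv2.INTER_LINEAR)[0]
            i=v.argmax()
            if v[i]>60: pts.append(X[i,:2])
        pts=np.array(pts)
        s=least_squares(lambda p:np.hypot(pts[:,0]-p[0],pts[:,1]-p[1])-p[2],[*c,.0815],loss="soft_l1",f_scale=.001)
        c=s.x[:2]
    return c,s.x[2],len(pts),np.std(s.fun)
E
python3 - <<'E'
from h import *
import pickle
np.set_printoptions(precision=4,suppress=True)
st=pickle.load(open("c.pkl","rb"));im=cv2.imread("pics/c_w.png")
t=fittin("wrist",im,st,[.52,.03]);print(t)
for k in knobs("wrist",st,t[0]): print(k[0],k[1],"iou %.2f s %.2f"%k[2:4],np.round(k[4]), "r %.1f az %.1f"%(1000*np.hypot(*(k[1]-t[0])),np.degrees(np.arctan2(*(k[1]-t[0])[::-1]))))
print(readout.observe()["time_s"])
E
```

```text
(array([0.5143, 0.0369]), np.float64(0.08072767811642367), 120, np.float64(0.00028742655226439586))
True [0.5017 0.0873] iou 0.96 s 0.97 [182. 190.] r 51.9 az 104.1
False [ 0.5956 -0.2376] iou 0.93 s 0.94 [482. 109.] r 286.3 az -73.5
False [ 0.4839 -0.2434] iou 0.94 s 0.78 [473. 204.] r 282.0 az -96.2
True [0.4624 0.0255] iou 0.94 s 0.77 [246. 228.] r 53.2 az -167.6
True [0.5636 0.0502] iou 0.95 s 0.72 [218. 125.] r 51.0 az 15.1
False [ 0.732  -0.1945] iou 0.82 s 0.72 [453.   2.] r 317.7 az -46.8
True [0.5136 0.0368] iou 0.93 s 0.70 [234. 178.] r 0.7 az -171.9
False [0.3376 0.0657] iou 0.18 s 0.69 [210. 309.] r 179.1 az 170.8
True [ 0.5279 -0.0125] iou 0.94 s 0.59 [287. 163.] r 51.2 az -74.6
False [0.6788 0.1889] iou 0.94 s 0.56 [83. 21.] r 224.0 az 42.7
False [ 0.3495 -0.0299] iou 0.45 s 0.55 [296. 306.] r 177.9 az -157.9
3.5
```

Run:
```python
from h import *
st=readout.observe();print(st["joint_positions"].round(2),st["tcp_pos"])
print(mv([.5017,.0873,.24],0),mv([.5017,.0873,.20],0))
im=eyes.camera("top");p=fittin("top",im,None,[.515,.037]);print(p)
for k in knobs("top",None,p[0]): print(k[0],k[1],"iou %.2f s %.2f"%k[2:4])
```

```text
[ 0.08  0.34 -0.24  1.99  0.11  0.82 -1.8 ] [0.51615926 0.01982957 0.30972669]
(array([  2.79,  -2.7 ,   0.58, -11.24]), np.float64(-89.9)) (array([  4.39,  -2.7 ,   0.58, -11.24]), np.float64(-89.9))
(array([0.51422912, 0.0405319 ]), np.float64(0.08494576803602928), 59, np.float64(0.0027119577911136395))
True [0.4625343  0.02252575] iou 0.91 s 0.71
False [ 0.34980768 -0.03390768] iou 0.95 s 0.66
False [0.68554406 0.18640199] iou 0.35 s 0.65
True [0.50989478 0.03090044] iou 0.85 s 0.64
False [ 0.48446661 -0.24504761] iou 0.84 s 0.64
False [ 0.59686308 -0.24130159] iou 0.95 s 0.60
True [ 0.52596158 -0.01702294] iou 0.58 s 0.58
False [0.74114817 0.00748339] iou 0.41 s 0.25
```

servo_tool(
  commands=[
    [0.5,-1,0.2,-1.3],
    [1,-2,0.5,-2.6],
    [1.5,-2.7,0.58,-3.9],
    [2,-2.7,0.58,-5.2],
    [2.4,-2.7,0.58,-6.5],
    [2.4,-2.7,0.58,-7.8],
    [2.4,-2.7,0.58,-9.1],
    [2.4,-2.7,0.58,-10.4],
    [2.4,-2.7,0.58,-11.25],
    [2.4,-2.7,0.58,-11.25],
    [2.4,-2.7,0.58,-11.25],
  ],
  jaw=0.53,
)

```text
time_s: 4.97
tcp_pos: [0.5014, 0.089, 0.2497]
orientation: [0.499, 0.501, -0.499, 0.501]
contact_force: [-0.1, 0.1, -0.2]
opening: 0.469
```

Run:
```python
from h import *
st=readout.observe();print(st["tcp_pos"],st["opening"])
im=eyes.camera("wrist"); cv2.imwrite("pics/d_w.png",im)
print(mv([.5017,.0873,.20],0))
for k in knobs("wrist",st,np.array([.5143,.0369])): print(k[0],k[1],"iou %.2f s %.2f"%k[2:4])
```

```text
[0.50140035 0.08900325 0.24966549] 0.46907197625407593
(array([1.99, 0.01, 0.07, 0.02]), np.float64(0.2))
True [0.50090444 0.08739976] iou 0.98 s 0.94
False [0.29713205 0.14150361] iou 0.27 s 0.86
False [0.336693   0.06528303] iou 0.95 s 0.82
False [0.67866038 0.18901116] iou 0.95 s 0.79
True [0.46700796 0.02295249] iou 0.37 s 0.68
True [ 0.52703166 -0.01408811] iou 0.40 s 0.64
True [0.51370023 0.03672717] iou 0.85 s 0.62
True [0.56415358 0.05086332] iou 0.54 s 0.62
```

View pics/d_w.png

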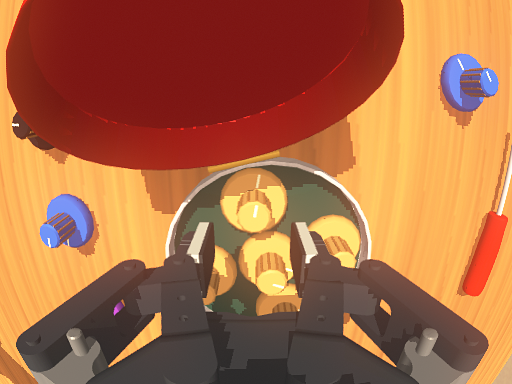

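servo_tool(
  commands=[
    [0.7,0,0.05,0],
    [1.4,0,0.05,0],
    [2,0,0.05,0],
    [2,0,0.05,0],
    [2,0,0.05,0],
  ],
)

```text
time_s: 5.7
tcp_pos: [0.5014, 0.0884, 0.1997]
orientation: [0.499, 0.501, -0.499, 0.501]
contact_force: [1.5, -0.3, 0.7]
opening: 0.472
```

Run:
```python
from h import *
st=readout.observe();print(st["tcp_pos"],st["opening"],st["contact_force"])
im=eyes.camera("wrist"); cv2.imwrite("pics/e_w.png",im)
```

```text
[0.50144243 0.08835821 0.19965762] 0.4723148041085037 [ 1.50318354 -0.26478944  0.66548485]
```

View pics/e_w.png

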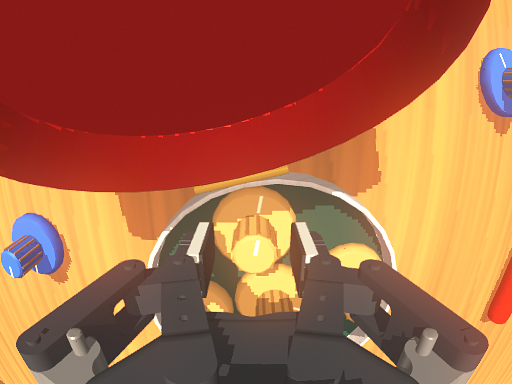

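servo_tool(
  commands=[
    [0,0,0,0],
    [0,0,0,0],
    [0,0,0,0],
    [0,0,0,0],
    [0,0,0,0],
  ],
  jaw=0.9,
)

```text
time_s: 6.38
tcp_pos: [0.5016, 0.0883, 0.2005]
orientation: [0.499, 0.501, -0.498, 0.502]
contact_force: [0.4, -1.2, 6.4]
opening: 0.224
```

Run:
```python
from h import *
st=readout.observe();print(st["tcp_pos"],st["opening"],st["contact_force"])
im=eyes.camera("wrist"); cv2.imwrite("pics/f_w.png",im)
R=Rn.from_quat(st["orientation"]).as_matrix();print(R.round(3))
for t in ([.517,.089],[.5324,.0867]): print(mv([*t,.2],None))
```

```text
[0.50162601 0.08828752 0.20048417] 0.22425775127148945 [ 0.35644934 -1.22155026  6.36719436]
[[ 0.001  1.     0.005]
 [-0.     0.005 -1.   ]
 [-1.     0.001  0.   ]]
(array([ 0.02,  0.62, -0.03,  0.  ]), np.float64(0.3))
(array([0.02, 1.23, 0.07, 0.  ]), np.float64(0.3))
```

View pics/f_w.png

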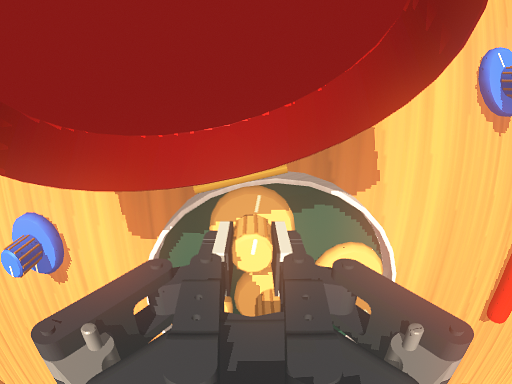

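servo_tool(
  commands=[
    [0,0.2,-0.03,0],
    [0,0.4,-0.05,0],
    [0,0.6,-0.05,0],
    [0,0.8,-0.03,0],
    [0,1.0,0.0,0],
    [0,1.2,0.05,0],
    [0,1.2,0.05,0],
    [0,1.2,0.05,0],
  ],
)

```text
time_s: 7.42
tcp_pos: [0.5313, 0.0875, 0.2005]
orientation: [0.499, 0.501, -0.499, 0.501]
contact_force: [-2.0, 0.4, 6.5]
opening: 0.228
```

servo_tool(
  commands=[
    [0,0,0,0],
    [0,0,0,0],
    [0,0,0,0],
    [-0.7,0,0,0],
    [-1.4,0,0,0],
    [-2,0,0,0],
    [-2,0,0,0],
  ],
  jaw=0.58,
)

```text
time_s: 8.3
tcp_pos: [0.5318, 0.0871, 0.2516]
orientation: [0.5, 0.5, -0.498, 0.502]
contact_force: [0.5, -0.3, -0.0]
opening: 0.419
```

Run:
```python
from h import *
st=readout.observe();print(st["tcp_pos"],st["opening"],st["contact_force"])
im=eyes.camera("wrist"); cv2.imwrite("pics/g_w.png",im)
T=np.array([.5143,.0369])
for k in knobs("wrist",st,T): print(k[0],k[1],"iou %.2f s %.2f"%k[2:4], "r %.1f az %.1f"%(1000*np.hypot(*(k[1]-T)),np.degrees(np.arctan2(*(k[1]-T)[::-1]))))
print(mv([.5279,-.0125,.25],0),mv([.5279,-.0125,.20],0))
```

```text
[0.531849   0.0871372  0.25159919] 0.41926561741184154 [ 0.48717187 -0.28593676 -0.03273885]
True [0.52989458 0.08686189] iou 0.98 s 0.92 r 52.3 az 72.7
True [0.51443548 0.03633703] iou 0.71 s 0.81 r 0.6 az -76.5
True [0.56347852 0.04991594] iou 0.47 s 0.80 r 50.9 az 14.8
True [0.46096919 0.02653831] iou 0.29 s 0.79 r 54.3 az -169.0
False [ 0.34741127 -0.02786618] iou 0.27 s 0.73 r 179.0 az -158.8
False [0.67847996 0.18911168] iou 0.96 s 0.72 r 223.9 az 42.8
False [0.33559737 0.0647485 ] iou 0.92 s 0.71 r 180.9 az 171.1
True [ 0.5281281  -0.01262775] iou 0.62 s 0.58 r 51.4 az -74.4
(array([-0.  , -0.15,  3.97,  0.03]), np.float64(0.3)) (array([ 2.  , -0.15,  3.97,  0.03]), np.float64(0.3))
```

View pics/g_w.png

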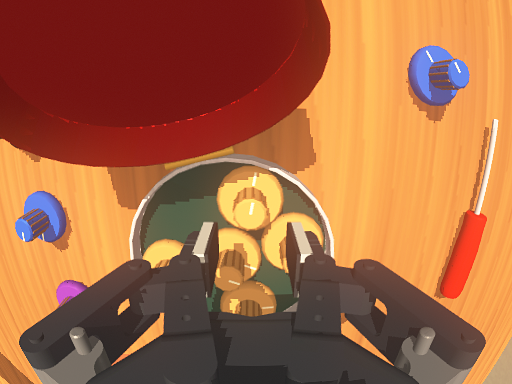

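servo_tool(
  commands=[
    [0,0,1.3,0],
    [0,-0.1,2.6,0],
    [0,-0.13,3.9,0],
    [0,-0.13,3.95,0],
    [0.7,-0.13,3.95,0],
    [1.4,-0.13,3.95,0],
    [2,-0.13,3.95,0],
    [2,-0.13,3.95,0],
  ],
  jaw=0.55,
)

```text
time_s: 9.4
tcp_pos: [0.5279, -0.0111, 0.1979]
orientation: [0.498, 0.502, -0.499, 0.501]
contact_force: [-0.1, 0.1, 0.5]
opening: 0.448
```

Run:
```python
from h import *
st=readout.observe();print(st["tcp_pos"],st["opening"],st["contact_force"])
im=eyes.camera("wrist"); cv2.imwrite("pics/h_w.png",im)
```

```text
[ 0.52787711 -0.01114461  0.19792187] 0.44804849476407954 [-0.14290016  0.06709439  0.54719301]
```

View pics/h_w.png

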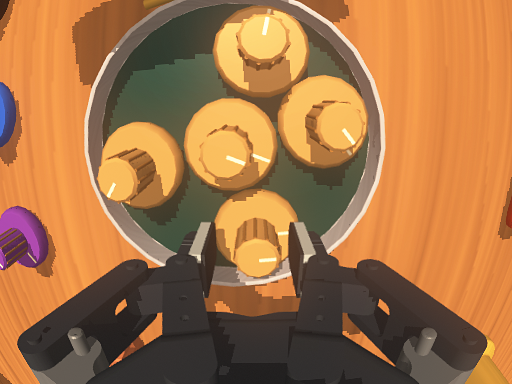

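servo_tool(
  commands=[
    [0,0,0,0],
    [0,0,0,0],
    [0,0,0,0],
    [0,0,0,0],
  ],
  jaw=0.9,
)

```text
time_s: 9.95
tcp_pos: [0.5288, -0.0117, 0.2003]
orientation: [0.499, 0.501, -0.499, 0.502]
contact_force: [0.4, 0.4, 3.1]
opening: 0.231
```

Run:
```python
from h import *
st=readout.observe();print(st["tcp_pos"],st["opening"],st["contact_force"])
im=eyes.camera("wrist"); 
t=fittin("wrist",im,st,[.5143,.0369]);print(t);T=t[0]
for k in knobs("wrist",st,T): print(k[0],k[1],"iou %.2f s %.2f"%k[2:4], "r %.1f az %.1f"%(1000*np.hypot(*(k[1]-T)),np.degrees(np.arctan2(*(k[1]-T)[::-1]))))
for q in ([.5117,-.0143],[.496,-.0112]): print(mv([*q,.199]))
```

```text
[ 0.52883249 -0.01173199  0.20026296] 0.23134405151575904 [0.36933204 0.40870292 3.11797521]
(array([0.51400823, 0.0370049 ]), np.float64(0.08054626947715936), 108, np.float64(0.002118858670144804))
True [ 0.52771122 -0.01336011] iou 0.74 s 0.96 r 52.2 az -74.8
True [0.51391146 0.03682456] iou 0.98 s 0.90 r 0.2 az -118.2
True [0.56361342 0.049982  ] iou 0.97 s 0.84 r 51.3 az 14.7
True [0.52992542 0.08690669] iou 0.97 s 0.68 r 52.4 az 72.3
False [ 0.34848015 -0.0297368 ] iou 0.98 s 0.65 r 178.5 az -158.0
True [0.46252694 0.02556189] iou 0.96 s 0.64 r 52.7 az -167.5
False [0.33652248 0.06541109] iou 0.97 s 0.56 r 179.7 az 170.9
(array([ 0.05, -0.69,  0.1 ,  0.  ]), np.float64(0.3))
(array([ 0.05, -1.31, -0.03,  0.  ]), np.float64(0.3))
```

servo_tool(
  commands=[
    [0,-0.22,0.05,0],
    [0,-0.44,0.09,0],
    [0,-0.66,0.1,0],
    [0,-0.88,0.08,0],
    [0,-1.1,0.04,0],
    [0,-1.28,0,0],
    [0,-1.28,0,0],
    [0,-1.28,0,0],
  ],
)

```text
time_s: 11.05
tcp_pos: [0.4965, -0.0121, 0.2002]
orientation: [0.499, 0.501, -0.499, 0.502]
contact_force: [1.3, -0.1, 7.1]
opening: 0.228
```

servo_tool(
  commands=[
    [0,0,0,0],
    [0,0,0,0],
    [0,0,0,0],
    [-0.7,0,0,0],
    [-1.4,0,0,0],
    [-2,0,0,0],
    [-2,0,0,0],
  ],
  jaw=0.58,
)

```text
time_s: 11.92
tcp_pos: [0.4971, -0.0119, 0.2515]
orientation: [0.5, 0.5, -0.498, 0.502]
contact_force: [0.9, -0.6, 0.3]
opening: 0.417
```

Run:
```python
from h import *
st=readout.observe();print(st["tcp_pos"],st["opening"],st["contact_force"],st["joint_positions"].round(2))
im=eyes.camera("wrist"); cv2.imwrite("pics/i_w.png",im)
t=fittin("wrist",im,st,[.5143,.0369]);print(t);T=np.array([.5143,.0369])
for k in knobs("wrist",st,T): print(k[0],k[1],"iou %.2f s %.2f"%k[2:4], "r %.1f az %.1f"%(1000*np.hypot(*(k[1]-T)),np.degrees(np.arctan2(*(k[1]-T)[::-1]))))
print(mv([.483,-.2435,.30],np.radians(41.5)))
```

```text
[ 0.49709763 -0.01191736  0.25149685] 0.4169179769495546 [ 0.89934993 -0.56649839  0.30394247] [ 0.43  0.46 -0.61  2.07  0.39  0.73 -0.42]
(array([0.51389157, 0.03719053]), np.float64(0.08072345158401253), 119, np.float64(0.001485499980264427))
True [0.52989427 0.08695593] iou 0.96 s 0.92 r 52.4 az 72.7
False [ 0.34910012 -0.02948373] iou 0.96 s 0.84 r 178.0 az -158.1
True [0.46276513 0.02567609] iou 0.95 s 0.79 r 52.7 az -167.7
True [ 0.4949914 -0.0138904] iou 0.96 s 0.74 r 54.3 az -110.8
False [0.32522028 0.1561976 ] iou 0.96 s 0.69 r 223.6 az 147.8
False [0.33690587 0.06498785] iou 0.95 s 0.66 r 179.6 az 171.0
True [0.51379828 0.03687338] iou 0.98 s 0.61 r 0.5 az -177.0
True [0.56380921 0.04985853] iou 0.95 s 0.60 r 51.2 az 14.7
(array([-2.  , -0.58,  9.25, -5.16]), np.float64(0.3))
```

View pics/i_w.png

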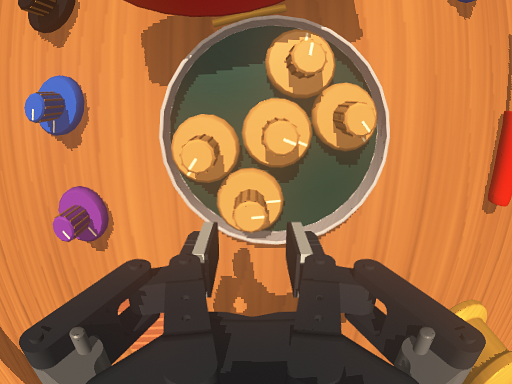

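servo_tool(
  commands=[
    [-0.5,-0.1,1.5,-1],
    [-1,-0.2,3.5,-2],
    [-1,-0.3,5.5,-3],
    [-1,-0.45,7.5,-4],
    [-0.5,-0.58,9,-5],
    [0,-0.58,9.25,-5.16],
    [0,-0.58,9.25,-5.16],
    [0,-0.58,9.25,-5.16],
  ],
  jaw=0.45,
)

```text
time_s: 13.02
tcp_pos: [0.4836, -0.2413, 0.2499]
orientation: [0.29, 0.645, -0.289, 0.645]
contact_force: [0.2, -0.0, 0.4]
opening: 0.554
```

Run:
```python
from h import *
st=readout.observe();print(st["tcp_pos"],st["opening"])
im=eyes.camera("wrist"); cv2.imwrite("pics/j_w.png",im)
T=np.array([.5143,.0369])
for k in knobs("wrist",st,T):
  print(k[0],k[1],"iou %.2f s %.2f"%k[2:4],np.round(k[4]))
  if abs(k[1][1]+.245)<.03 and k[1][0]<.52: print(mv([*k[1],.197],np.radians(41.5)))
```

```text
[ 0.48359052 -0.24126419  0.2498916 ] 0.5537640208050558
True [0.51434886 0.03866968] iou 0.77 s 0.85 [492.  10.]
True [ 0.54135109 -0.01894923] iou 0.53 s 0.70 [470.  47.]
False [ 0.48407548 -0.24305288] iou 0.98 s 0.69 [251. 200.]
(array([ 2.13, -0.03,  0.05,  0.02]), np.float64(41.7))
False [ 0.59809973 -0.23463125] iou 0.17 s 0.67 [358. 258.]
True [0.56485251 0.05056521] iou 0.91 s 0.60 [506.  27.]
True [ 0.49646565 -0.00733814] iou 0.83 s 0.60 [454.  15.]
```

View pics/j_w.png

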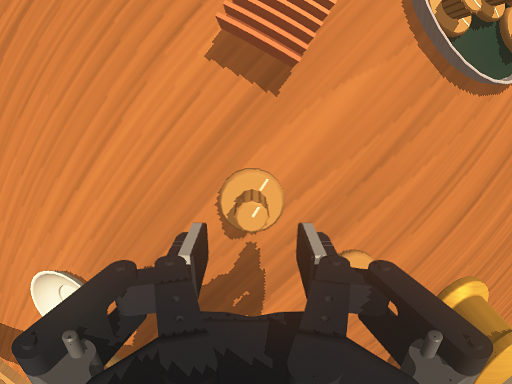

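servo_tool(
  commands=[
    [0.7,0,0.05,0],
    [1.4,0,0.05,0],
    [2.13,0,0.05,0],
    [2.13,0,0.05,0],
    [2.13,0,0.05,0],
  ],
)

```text
time_s: 13.75
tcp_pos: [0.4842, -0.2441, 0.1964]
orientation: [0.29, 0.645, -0.29, 0.645]
contact_force: [0.6, 0.4, 0.5]
opening: 0.551
```

servo_tool(
  commands=[
    [0,0,0,0],
    [0,0,0,0],
    [0,0,0,0],
    [0,0,0,0],
    [0,0,0,0],
  ],
  jaw=1.0,
)

```text
time_s: 14.38
tcp_pos: [0.4844, -0.2442, 0.1973]
orientation: [0.29, 0.644, -0.29, 0.645]
contact_force: [-0.9, -1.2, 6.8]
opening: 0.229
```

Run:
```python
from h import *
st=readout.observe();print(st["tcp_pos"],st["opening"],st["contact_force"])
im=eyes.camera("wrist"); cv2.imwrite("pics/k_w.png",im[100:340,100:420])
for k in knobs("wrist",st,np.array([.5143,.0369])): 
  if k[1][1]<-.2: print(k[0],k[1],"iou %.2f s %.2f"%k[2:4],np.round(k[4]))
```

```text
[ 0.4843594  -0.24421974  0.19729595] 0.2287919203757139 [-0.86050199 -1.17948622  6.78873309]
False [ 0.48329453 -0.24385249] iou 0.75 s 0.80 [252. 222.]
False [ 0.60014551 -0.2547466 ] iou 0.03 s 0.50 [363. 305.]
```

View pics/k_w.png

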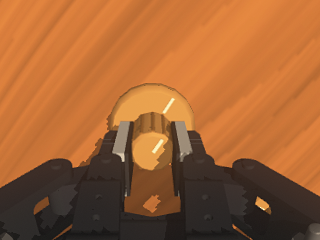

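Run:
```python
from h import *
print(mv([.4797,.0757,.27],np.radians(42)))
```

```text
(array([-2.92,  8.35, -9.7 , -0.06]), np.float64(41.5))
```

servo_tool(
  commands=[
    [-1,0,0,0],
    [-2,0.5,-0.6,0],
    [-2.9,1.8,-2.1,0],
    [-2.9,3.4,-3.9,0],
    [-2.9,5,-5.8,0],
    [-2.9,6.6,-7.6,0],
    [-2.9,7.8,-9,0],
    [-2.9,8.35,-9.7,-0.06],
    [-2.9,8.35,-9.7,-0.06],
    [-2.9,8.35,-9.7,-0.06],
    [-2.9,8.35,-9.7,-0.06],
  ],
)

```text
time_s: 15.85
tcp_pos: [0.4795, 0.0742, 0.2687]
orientation: [0.288, 0.646, -0.289, 0.646]
contact_force: [-0.4, -0.7, -0.1]
opening: 0.227
```

Run:
```python
from h import *
st=readout.observe();print(st["tcp_pos"],st["opening"],st["contact_force"])
im=eyes.camera("wrist"); cv2.imwrite("pics/l_w.png",im)
print(fittin("wrist",im,st,[.5143,.0369]))
T=np.array([.5143,.0369])
for k in knobs("wrist",st,T): print(k[0],k[1],"iou %.2f s %.2f"%k[2:4], "r %.1f az %.1f"%(1000*np.hypot(*(k[1]-T)),np.degrees(np.arctan2(*(k[1]-T)[::-1]))))
print(mv([.4797,.0757,.203],np.radians(42)))
```

```text
[0.47947275 0.07421838 0.26871977] 0.22657482935576084 [-0.37903773 -0.70344378 -0.0519155 ]
(array([0.51409775, 0.03644858]), np.float64(0.08151780624597885), 70, np.float64(0.0022373771456722378))
True [0.49098017 0.06055918] iou 0.58 s 0.93 r 33.2 az 134.6
True [0.57240062 0.05414814] iou 0.14 s 0.83 r 60.6 az 16.5
False [0.32478336 0.1555388 ] iou 0.98 s 0.66 r 223.6 az 148.0
True [0.53021488 0.08719377] iou 0.76 s 0.64 r 52.8 az 72.4
False [0.67894947 0.18892803] iou 0.93 s 0.64 r 224.1 az 42.7
True [0.46199847 0.02606528] iou 0.71 s 0.63 r 53.4 az -168.3
False [0.33681776 0.06499434] iou 0.96 s 0.63 r 179.7 az 171.0
True [0.53749929 0.00741125] iou 0.10 s 0.61 r 37.5 az -51.8
False [ 0.34892821 -0.02979839] iou 0.93 s 0.60 r 178.3 az -158.0
True [ 0.48560944 -0.0259045 ] iou 0.10 s 0.50 r 69.0 az -114.6
(array([ 2.63,  0.04, -0.03, -0.01]), np.float64(41.9))
```

View pics/l_w.png

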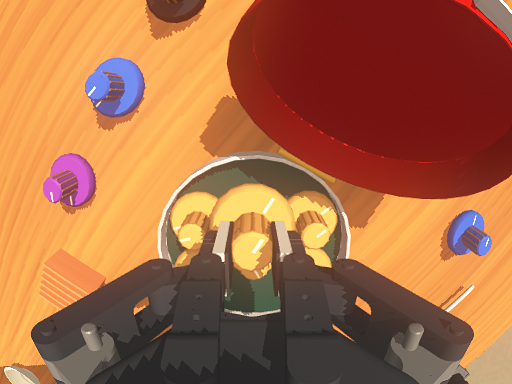

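servo_tool(
  commands=[
    [0.7,0.02,0,0],
    [1.4,0.04,0,0],
    [1.8,0.04,-0.02,0],
    [2.1,0.04,-0.02,0],
    [2.35,0.04,-0.02,0],
    [2.35,0.04,-0.02,0],
  ],
)

```text
time_s: 16.7
tcp_pos: [0.4797, 0.0769, 0.2099]
orientation: [0.287, 0.646, -0.287, 0.646]
contact_force: [-0.3, -0.5, 0.4]
opening: 0.226
```

Run:
```python
from h import *
st=readout.observe();print(st["tcp_pos"],st["opening"],st["contact_force"],st["ft_torque"])
im=eyes.camera("wrist"); cv2.imwrite("pics/m_w.png",im[80:340,80:440])
print(mv([.4797,.0757,.200],np.radians(42)))
```

```text
[0.47966926 0.07688882 0.20989936] 0.22565967082744628 [-0.28040168 -0.45820556  0.38193138] [-0.01697112 -0.04262534 -0.0055212 ]
(array([ 0.41, -0.04,  0.03,  0.  ]), np.float64(42.0))
```

View pics/m_w.png

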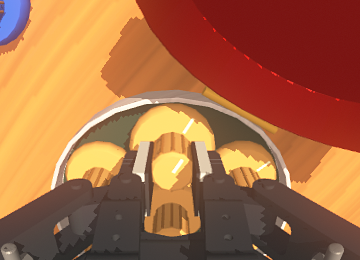

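servo_tool(
  commands=[
    [0.15,-0.03,0.03,0],
    [0.3,-0.03,0.03,0],
    [0.38,-0.03,0.03,0],
    [0.38,-0.03,0.03,0],
  ],
)

```text
time_s: 17.25
tcp_pos: [0.4796, 0.0758, 0.2006]
orientation: [0.287, 0.646, -0.287, 0.646]
contact_force: [-0.2, -0.3, -0.4]
opening: 0.226
```

servo_tool(
  commands=[
    [0,0,0,0],
    [0,0,0,0],
    [0,0,0,0],
    [-0.7,0,0,0],
    [-1.4,0,0,0],
    [-2,0,0,0],
    [-2,0,0,0],
  ],
  jaw=0.58,
)

```text
time_s: 18.12
tcp_pos: [0.4802, 0.0759, 0.2524]
orientation: [0.288, 0.645, -0.287, 0.647]
contact_force: [0.5, -0.4, -0.1]
opening: 0.419
```

Run:
```python
from h import *
st=readout.observe();print(st["tcp_pos"],st["opening"],st["contact_force"],st["joint_positions"].round(2))
im=eyes.camera("wrist"); cv2.imwrite("pics/n_w.png",im)
print(fittin("wrist",im,st,[.5143,.0369]))
T=np.array([.5143,.0369])
for k in knobs("wrist",st,T): print(k[0],k[1],"iou %.2f s %.2f"%k[2:4], "r %.1f az %.1f"%(1000*np.hypot(*(k[1]-T)),np.degrees(np.arctan2(*(k[1]-T)[::-1]))))
print(mv([.5965,-.2385,.25],np.radians(42)))
```

```text
[0.48019886 0.07585508 0.25239809] 0.4192278694348429 [ 0.53404604 -0.35128623 -0.05086753] [ 0.39  0.49 -0.79  2.08  0.51  0.76  0.01]
(array([0.51401682, 0.03672813]), np.float64(0.08137204721340867), 71, np.float64(0.001406255169130998))
True [0.55800006 0.03397567] iou 0.21 s 0.95 r 43.8 az -3.8
True [0.462663   0.02566061] iou 0.63 s 0.94 r 52.8 az -167.7
True [0.51425549 0.03667215] iou 0.95 s 0.79 r 0.2 az -101.1
True [0.47845093 0.07623252] iou 0.97 s 0.77 r 53.2 az 132.3
False [ 0.34895766 -0.03004617] iou 0.93 s 0.70 r 178.4 az -158.0
False [0.67892349 0.18854847] iou 0.94 s 0.68 r 223.8 az 42.7
False [0.32549679 0.15606885] iou 0.96 s 0.62 r 223.3 az 147.7
True [0.5296754 0.087068 ] iou 0.62 s 0.59 r 52.5 az 73.0
True [ 0.5137285  -0.01352083] iou 0.11 s 0.59 r 50.4 az -90.6
False [0.33675103 0.06516241] iou 0.96 s 0.58 r 179.8 az 171.0
(array([ 0.04, -4.93, 12.46,  0.  ]), np.float64(42.0))
```

View pics/n_w.png

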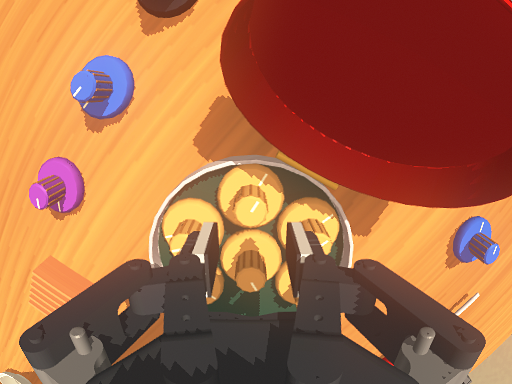

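servo_tool(
  commands=[
    [-0.3,-0.6,1.5,0],
    [-0.5,-1.4,3.5,0],
    [-0.5,-2.2,5.5,0],
    [-0.5,-3,7.6,0],
    [-0.4,-3.8,9.6,0],
    [-0.2,-4.6,11.6,0],
    [0,-4.93,12.46,0],
    [0,-4.93,12.46,0],
    [0,-4.93,12.46,0],
  ],
  jaw=0.45,
)

```text
time_s: 19.35
tcp_pos: [0.5965, -0.2354, 0.2506]
orientation: [0.287, 0.647, -0.286, 0.646]
contact_force: [-0.3, 0.6, -0.6]
opening: 0.553
```

Run:
```python
from h import *
st=readout.observe();print(st["tcp_pos"],st["opening"])
im=eyes.camera("wrist"); cv2.imwrite("pics/o_w.png",im)
T=np.array([.5143,.0369])
for k in knobs("wrist",st,T):
  if abs(k[1][1]+.24)<.03: print(k[0],k[1],"iou %.2f s %.2f"%k[2:4],np.round(k[4]),mv([*k[1],.197],np.radians(42),st))
```

```text
[ 0.59647146 -0.23538271  0.25064603] 0.5527762717886784
False [ 0.59543137 -0.23814947] iou 0.97 s 0.93 [249. 199.] (array([ 2.15, -0.11,  0.06,  0.03]), np.float64(42.2))
```

View pics/o_w.png

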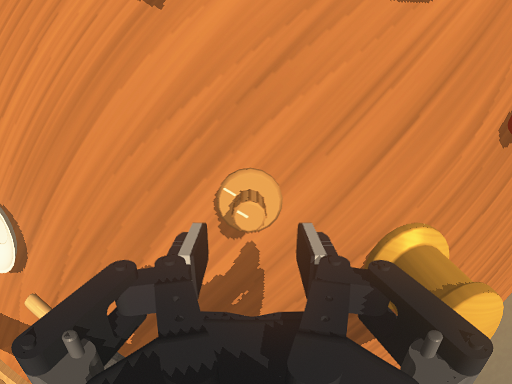

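servo_tool(
  commands=[
    [0.7,-0.03,0,0],
    [1.4,-0.03,0,0],
    [2.15,-0.03,0,0],
    [2.15,-0.03,0,0],
    [2.15,-0.03,0,0],
  ],
)

```text
time_s: 20.08
tcp_pos: [0.5964, -0.2385, 0.1969]
orientation: [0.288, 0.646, -0.287, 0.646]
contact_force: [-0.1, 0.6, 0.3]
opening: 0.55
```

servo_tool(
  commands=[
    [0,0,0,0],
    [0,0,0,0],
    [0,0,0,0],
    [0,0,0,0],
    [0,0,0,0],
  ],
  jaw=1.0,
)

```text
time_s: 20.7
tcp_pos: [0.5966, -0.2387, 0.1979]
orientation: [0.287, 0.645, -0.287, 0.647]
contact_force: [-0.8, 0.7, 6.8]
opening: 0.229
```

Run:
```python
from h import *
st=readout.observe();print(st["tcp_pos"],st["opening"],st["contact_force"])
im=eyes.camera("wrist"); cv2.imwrite("pics/p_w.png",im[100:340,100:420])
for k in knobs("wrist",st,np.array([.5143,.0369])): 
  if k[1][1]<-.2: print(k[0],k[1],"iou %.2f s %.2f"%k[2:4],np.round(k[4]))
```

```text
[ 0.59660367 -0.23865895  0.19789025] 0.2289807150087508 [-0.81510535  0.6907749   6.756377  ]
False [ 0.59534096 -0.23849958] iou 0.75 s 0.90 [252. 221.]
```

View pics/p_w.png

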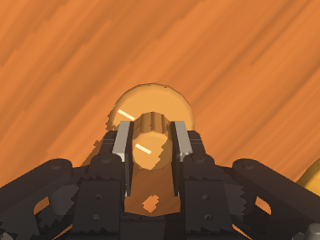

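Run:
```python
from h import *
print(mv([.5503,-.0023,.27],np.radians(42)))
```

```text
(array([-2.89,  4.96, -8.26,  0.  ]), np.float64(42.0))
```

servo_tool(
  commands=[
    [-1,0,0,0],
    [-2,0.5,-0.8,0],
    [-2.9,1.5,-2.5,0],
    [-2.9,2.6,-4.3,0],
    [-2.9,3.7,-6.1,0],
    [-2.9,4.5,-7.5,0],
    [-2.9,4.96,-8.26,0],
    [-2.9,4.96,-8.26,0],
    [-2.9,4.96,-8.26,0],
    [-2.9,4.96,-8.26,0],
  ],
)

```text
time_s: 22.05
tcp_pos: [0.5502, -0.004, 0.2691]
orientation: [0.288, 0.646, -0.289, 0.646]
contact_force: [0.3, 0.8, -1.0]
opening: 0.222
```

Run:
```python
from h import *
st=readout.observe();print(st["tcp_pos"],st["opening"],st["contact_force"])
im=eyes.camera("wrist"); cv2.imwrite("pics/q_w.png",im)
print(fittin("wrist",im,st,[.5143,.0369]))
T=np.array([.5143,.0369])
for k in knobs("wrist",st,T):
  if k[0]: print(k[0],k[1],"iou %.2f s %.2f"%k[2:4], "r %.1f az %.1f"%(1000*np.hypot(*(k[1]-T)),np.degrees(np.arctan2(*(k[1]-T)[::-1]))))
print(mv([.5503,-.0023,.21],np.radians(42)))
```

```text
[ 0.55024416 -0.00395941  0.26912604] 0.2221226966434999 [ 0.31441674  0.81183337 -0.97408804]
(array([0.51386055, 0.03711351]), np.float64(0.08069437440560544), 110, np.float64(0.0015077746037442138))
True [ 0.56048164 -0.01886357] iou 0.59 s 0.96 r 72.4 az -50.4
True [0.53013082 0.08686838] iou 0.95 s 0.95 r 52.4 az 72.4
True [0.51382845 0.0369027 ] iou 0.98 s 0.75 r 0.5 az 179.7
True [0.47881747 0.07624404] iou 0.97 s 0.74 r 53.0 az 132.0
True [ 0.4951536  -0.01394786] iou 0.97 s 0.67 r 54.3 az -110.6
True [0.56347347 0.05000656] iou 0.98 s 0.61 r 50.9 az 14.9
(array([ 2.37,  0.04, -0.03, -0.01]), np.float64(41.9))
```

View pics/q_w.png

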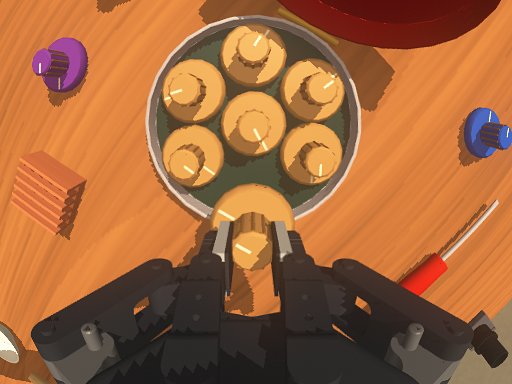

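Six knobs are in place and the gap at about (250,195) is centred below the held knob; lowering.

servo_tool(
  commands=[
    [0.7,0.02,0,0],
    [1.4,0.02,0,0],
    [1.8,0.02,0,0],
    [2.1,0.02,0,0],
    [2.35,0.02,0,0],
    [2.35,0.02,0,0],
  ],
)

```text
time_s: 22.9
tcp_pos: [0.5503, -0.0018, 0.2104]
orientation: [0.287, 0.646, -0.287, 0.646]
contact_force: [0.2, -1.3, -0.3]
opening: 0.223
```

Run:
```python
from h import *
st=readout.observe();print(st["tcp_pos"],st["opening"],st["contact_force"],st["ft_torque"])
im=eyes.camera("wrist"); cv2.imwrite("pics/r_w.png",im)
print(mv([.5503,-.0023,.2005],np.radians(42)))
```

```text
[ 0.55030478 -0.00184442  0.21040444] 0.22302531330762718 [ 0.2210068  -1.25702771 -0.28618948] [ 0.0254429  -0.0370727   0.03297558]
(array([ 0.41, -0.02,  0.01,  0.  ]), np.float64(42.0))
```

View pics/r_w.png

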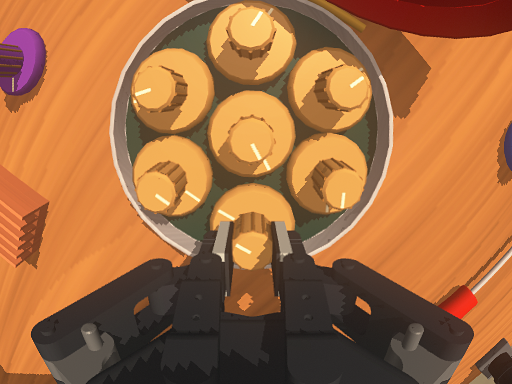

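servo_tool(
  commands=[
    [0.15,-0.02,0.01,0],
    [0.3,-0.02,0.01,0],
    [0.38,-0.02,0.01,0],
    [0.38,-0.02,0.01,0],
    [0.38,-0.02,0.01,0],
  ],
)

```text
time_s: 23.58
tcp_pos: [0.5502, -0.0024, 0.2013]
orientation: [0.287, 0.646, -0.287, 0.646]
contact_force: [-0.9, -0.7, -0.3]
opening: 0.228
```

servo_tool(
  commands=[
    [0,0,0,0],
    [0,0,0,0],
    [0,0,0,0],
    [-0.7,0,0,0],
    [-1.4,0,0,0],
    [-2.4,0,0,0],
    [-3.4,0,0.8,0],
    [-4.4,0,1.6,0],
    [-4.4,0,1.6,0],
    [-4.4,0,1.6,0],
  ],
  jaw=0.58,
)

```text
time_s: 24.82
tcp_pos: [0.5762, -0.0317, 0.3112]
orientation: [0.287, 0.646, -0.287, 0.646]
contact_force: [-0.5, 0.4, -0.1]
opening: 0.422
```

Run:
```python
from h import *
st=readout.observe();print(st["tcp_pos"],st["opening"],st["contact_force"],st["joint_positions"].round(2))
im=eyes.camera("wrist"); cv2.imwrite("pics/s_w.png",im)
t=fittin("wrist",im,st,[.5143,.0369]);print(t)
T=t[0]
for k in knobs("wrist",st,T):
  if k[0]: print(k[0],k[1],"iou %.2f s %.2f"%k[2:4], "r %.1f az %.1f"%(1000*np.hypot(*(k[1]-T)),np.degrees(np.arctan2(*(k[1]-T)[::-1]))))
```

```text
[ 0.57616954 -0.0316725   0.31121354] 0.4222157490647585 [-0.52276822  0.3904763  -0.1373474 ] [ 0.57  0.54 -0.8   1.83  0.46  0.97  0.31]
(array([0.51395953, 0.03701343]), np.float64(0.08070315203024961), 104, np.float64(0.0006997650257265405))
True [0.47836555 0.07666287] iou 0.97 s 0.89 r 53.3 az 131.9
True [ 0.54942509 -0.00276976] iou 0.92 s 0.88 r 53.3 az -48.3
True [0.46251712 0.02575926] iou 0.97 s 0.87 r 52.7 az -167.7
True [0.51385593 0.03703073] iou 0.94 s 0.78 r 0.1 az 170.5
True [ 0.49478874 -0.01400171] iou 0.96 s 0.69 r 54.5 az -110.6
True [0.56357191 0.04973654] iou 0.97 s 0.63 r 51.2 az 14.4
True [0.52987458 0.087057  ] iou 0.95 s 0.60 r 52.5 az 72.4
```

View pics/s_w.png

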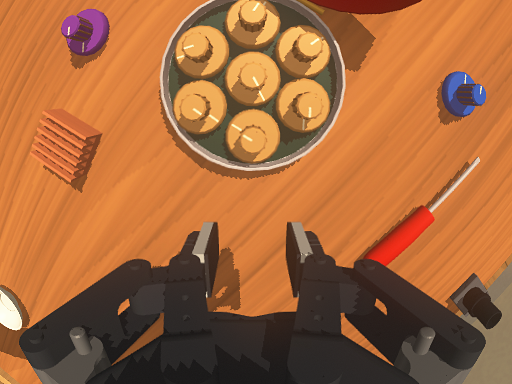

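```bash
cat >> h.py <<'E'
def lidpts(psi,th,T=(.5143,.0369)):
    y=np.array([np.cos(psi),np.sin(psi),0]);x=np.array([np.sin(psi),-np.cos(psi),0]);z=np.array([0,0,1.])
    H=np.array([*T,.02])+.085*y
    u=-np.cos(th)*y+np.sin(th)*z   # along lid away from hinge
    n=np.sin(th)*y+np.cos(th)*z    # outward
    c=H+.085*u; a=np.linspace(0,2*np.pi,60,endpoint=False)
    ring=lambda h:c+h*n+.083*(np.cos(a)[:,None]*x+np.sin(a)[:,None]*u)
    return np.vstack([ring(0),ring(.032)]), H+.168*u+.032*n
def lidiou(cam,M,psi,th,st=None):
    q=proj(cam,lidpts(psi,th)[0],st); m=np.zeros((384,512),np.uint8)
    cv2.fillConvexPoly(m,cv2.convexHull(np.round(q).astype(np.int32)),1)
    return (m&M).sum()/max(1,(m|M).sum())
def red(im):
    b,g,r=[im[...,i].astype(int) for i in range(3)]
    M=((r>55)&(r>3.2*g)&(r>3.2*b)).astype(np.uint8); n,l,s,_=cv2.connectedComponentsWithStats(M); return (l==1+s[1:,4].argmax()).astype(np.uint8)
E
python3 - <<'E'
from h import *
for cam in ("top","scene"):
    M=red(cv2.imread(f"pics/a_{cam}.png"))
    best=max((lidiou(cam,M,np.radians(p),th),p,th) for p in range(80,130,1) for th in (1.95,2.0,2.05,2.1,2.15,2.2))
    print(cam,M.sum(),best)
    b=max((lidiou(cam,M,np.radians(p),2.1),p) for p in range(80,130,1)); print(b, lidpts(np.radians(b[1]),2.1)[1])
E
```

```text
top 2173 (np.float64(0.802141011443337), 106, 2.05)
(np.float64(0.7822174226061915), 105) [0.46319958 0.22760935 0.1488641 ]
scene 3488 (np.float64(0.9159420289855073), 102, 2.05)
(np.float64(0.888775249296855), 103) [0.46988637 0.22927655 0.1488641 ]
```

Run:
```python
from h import *
print(onz("top",[[68,230],[65,330],[88,140],[35,160]],.06))
p=np.radians(103);y=np.array([np.cos(p),np.sin(p)]);T=np.array([.5146,.0368])
print(T+.245*y)
print(mv([*(T+.12*y),.39],np.radians(13)),mv([*(T+.245*y),.39],np.radians(13)),mv([*(T+.245*y),.308],np.radians(13)))
```

```text
[[0.45294298 0.40081636 0.06      ]
 [0.18807775 0.37782671 0.06      ]
 [0.71446368 0.37293457 0.06      ]
 [0.65189713 0.52006528 0.06      ]]
[0.45948699 0.27552067]
(array([-3.17,  2.34, -7.87,  3.64]), np.float64(42.1)) (array([ -3.17,   4.77, -12.24,   3.64]), np.float64(42.1)) (array([  0.11,   4.78, -12.23,   3.64]), np.float64(42.1))
```

servo_tool(
  commands=[
    [-1,0,-0.5,0.5],
    [-2.2,0.4,-2,1.2],
    [-3.2,1,-4,2.4],
    [-3.2,1.7,-6,3.64],
    [-3.2,2.4,-7.9,3.64],
    [-3.2,3.3,-9.6,3.64],
    [-3.2,4.2,-11.2,3.64],
    [-3.2,4.77,-12.24,3.64],
    [-3.2,4.77,-12.24,3.64],
    [-3.2,4.77,-12.24,3.64],
  ],
  jaw=1.0,
)

```text
time_s: 26.18
tcp_pos: [0.4605, 0.2743, 0.3904]
orientation: [0.44, 0.553, -0.441, 0.553]
contact_force: [-0.2, -0.7, 0.1]
opening: 0.0
```

Run:
```python
from h import *
st=readout.observe();print(st["tcp_pos"],st["opening"])
im=eyes.camera("wrist"); cv2.imwrite("pics/t_w.png",im)
p=np.radians(103);y=np.array([np.cos(p),np.sin(p)]);T=np.array([.5146,.0368])
print(mv([*(T+.245*y),.308],np.radians(13)),mv([*(T+.065*y),.308],np.radians(13)))
im=eyes.camera("scene");cv2.imwrite("pics/t_s.png",im)
```

```text
[0.46050309 0.2743383  0.39044853] 6.81251716919315e-05
(array([ 3.3 , -0.03, -0.08, -0.02]), np.float64(12.8)) (array([ 3.31, -0.01,  7.12, -0.02]), np.float64(12.8))
```

View pics/t_w.png

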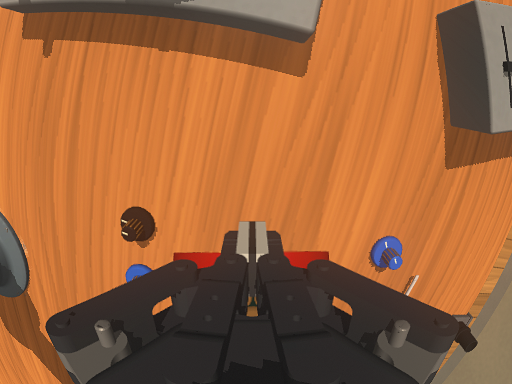

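View pics/t_s.png

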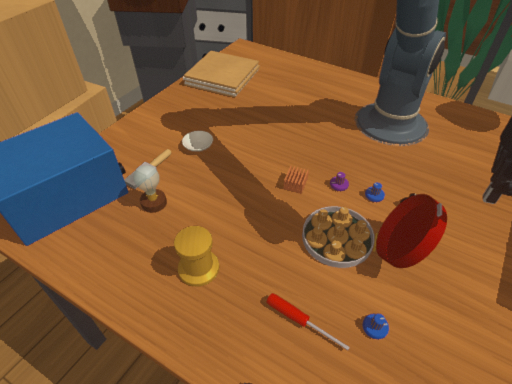

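servo_tool(
  commands=[
    [1.2,0,0,0],
    [2.4,0,0,0],
    [3.3,0,0,0],
    [3.3,0,0,0],
    [3.3,0,0.4,0],
    [3.3,0,0.8,0],
    [3.3,0,1.2,0],
    [3.3,0,1.6,0],
    [3.3,0,2.0,0],
    [3.3,0,2.4,0],
    [3.3,0,2.8,0],
    [3.3,0,3.2,0],
    [3.3,0,3.6,0],
  ],
)

```text
time_s: 27.9
tcp_pos: [0.4799, 0.1912, 0.3121]
orientation: [0.442, 0.555, -0.438, 0.552]
contact_force: [-12.6, 10.4, 30.7]
opening: -0.002
```

Run:
```python
from h import *
st=readout.observe();print(st["tcp_pos"],st["contact_force"])
im=eyes.camera("scene");cv2.imwrite("pics/u_s.png",im[80:340,200:512])
p=np.radians(103);y=np.array([np.cos(p),np.sin(p)]);T=np.array([.5146,.0368])
print(mv([*(T+.06*y),.308],np.radians(13)), (st["tcp_pos"][:2]-T)@y)
M=red(im); print(max((lidiou("scene",M,p,th),th) for th in np.arange(0.9,2.15,.05)))
```

```text
[0.47989679 0.19122948 0.31206411] [-12.60251469  10.41438024  30.74948934]
(array([ 0.15, -0.04,  3.9 , -0.  ]), np.float64(13.0)) 0.15827798797462883
(np.float64(0.8777777777777778), np.float64(1.7500000000000009))
```

View pics/u_s.png

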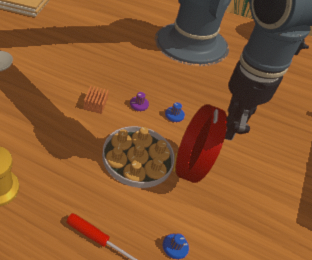

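servo_tool(
  commands=[
    [-0.4,0,-0.3,0],
    [-0.9,0,-0.4,0],
    [-1.2,0,-0.4,0],
    [-1.2,0,-0.2,0],
    [-1.2,0,0,0],
    [-1.2,0,0.3,0],
    [-1.2,0,0.6,0],
  ],
)

```text
time_s: 28.82
tcp_pos: [0.4842, 0.1718, 0.3384]
orientation: [0.44, 0.553, -0.441, 0.553]
contact_force: [-0.2, -0.1, 1.0]
opening: -0.001
```

Run:
```python
from h import *
st=readout.observe();print(st["tcp_pos"],st["contact_force"])
im=eyes.camera("scene");cv2.imwrite("pics/v_s.png",im[80:340,200:512])
p=np.radians(103);y=np.array([np.cos(p),np.sin(p)]);T=np.array([.5146,.0368])
print(mv([*(T+.045*y),.337],np.radians(13)), (st["tcp_pos"][:2]-T)@y)
M=red(im); print(max((lidiou("scene",M,p,th),th) for th in np.arange(0.9,2.15,.05)))
cv2.imwrite("pics/v_w.png",eyes.camera("wrist"))
```

```text
[0.48421774 0.17183651 0.33838441] [-0.1722288  -0.07529231  1.0030887 ]
(array([ 0.06, -0.02,  3.69, -0.02]), np.float64(12.8)) 0.13841005201543188
(np.float64(0.8644672313865359), np.float64(1.6000000000000005))
```

View pics/v_w.png

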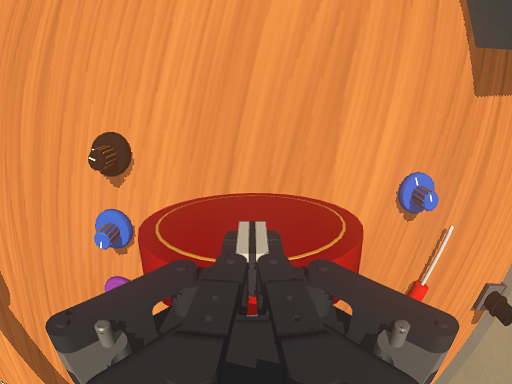

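servo_tool(
  commands=[
    [0,0,0.4,0],
    [0,0,0.8,0],
    [0,0,1.2,0],
    [0,0,1.6,0],
    [0,0,2.0,0],
  ],
)

```text
time_s: 29.55
tcp_pos: [0.4954, 0.1231, 0.3387]
orientation: [0.441, 0.553, -0.441, 0.553]
contact_force: [0.7, 0.2, -0.4]
opening: -0.0
```

servo_tool(
  commands=[
    [0,0,0.4,0],
    [0,0,0.8,0],
    [0,0,1.2,0],
    [0,0,1.6,0],
    [0,0,1.7,0],
  ],
)

```text
time_s: 30.18
tcp_pos: [0.505, 0.0816, 0.3386]
orientation: [0.441, 0.553, -0.441, 0.553]
contact_force: [-0.2, -0.5, 0.7]
opening: 0.002
```

Run:
```python
from h import *
st=readout.observe();print(st["tcp_pos"],st["contact_force"])
im=eyes.camera("scene");cv2.imwrite("pics/w_s.png",im[80:340,200:512])
p=np.radians(103);M=red(im); print(max((lidiou("scene",M,p,th),th) for th in np.arange(0.,2.15,.05)))
```

```text
[0.50498706 0.08155394 0.33863197] [-0.20136178 -0.54548521  0.74324309]
(np.float64(0.7633015006821282), np.float64(1.0))
```

View pics/w_s.png

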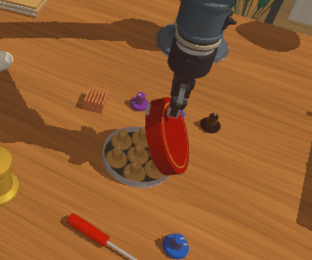

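servo_tool(
  commands=[
    [-0.8,0,0,0],
    [-1.6,0,-0.5,0],
    [-2.4,0,-1.5,0],
    [-2.8,0,-2.5,0],
    [-2.8,0,-3,0],
    [-2.8,0,-3,0],
    [-2.8,0,-3,0],
    [-2.8,0,-3,0],
    [-2.8,0,-3,0],
    [-2.8,0,-3,0],
    [-2.8,0,-3,0],
    [-2.8,0,-3,0],
    [-2.8,0,-3,0],
    [-2.8,0,-3,0],
    [-2.8,0,-3,0],
    [-2.8,0,-3,0],
  ],
)

```text
time_s: 32.22
tcp_pos: [0.488, 0.1556, 0.4087]
orientation: [0.441, 0.553, -0.441, 0.553]
contact_force: [0.8, -0.9, -0.0]
opening: 0.002
```

servo_tool(
  commands=[
    [0,0,0,0],
    [0,0,0,0],
    [0,0,0,0],
    [0,0,0,0],
    [0,0,0,0],
    [0,0,0,0],
    [0,0,0,0],
    [0,0,0,0],
    [0,0,0,0],
    [0,0,0,0],
    [0,0,0,0],
    [0,0,0,0],
    [0,0,0,0],
    [0,0,0,0],
    [0,0,0,0],
    [0,0,0,0],
  ],
)

```text
time_s: 34.22
tcp_pos: [0.488, 0.1556, 0.4087]
orientation: [0.441, 0.553, -0.441, 0.553]
contact_force: [-0.5, 0.5, -0.3]
opening: -0.001
```

Run:
```python
from h import *
st=readout.observe();print(st["tcp_pos"],st["contact_force"])
im=eyes.camera("scene");cv2.imwrite("pics/x_s.png",im)
p=np.radians(103);M=red(im); print(max((lidiou("scene",M,p,th),th) for th in np.arange(0.,1.,.02)),lidiou("scene",M,p,0))
cv2.imwrite("pics/x_w.png",eyes.camera("wrist"))
im=eyes.camera("top");cv2.imwrite("pics/x_t.png",im)
for n in ("heatsink","housing","bulb","driver","brush"):
    for r in nets.look_for("top",n)[:1]: print(n,round(r["score"],2),np.round(r["at"],3))
```

```text
[0.48798361 0.15561368 0.40872005] [-0.52083448  0.52450952 -0.30554853]
(np.float64(0.8334165834165834), np.float64(0.0)) 0.8334165834165834
heatsink 0.71 [ 0.41  -0.132  0.014]
housing 0.57 [ 0.737 -0.19   0.106]
bulb 0.77 [ 0.646 -0.398  0.102]
driver 0.73 [0.744 0.027 0.021]
brush 0.73 [ 0.592 -0.498  0.017]
```

View pics/x_s.png

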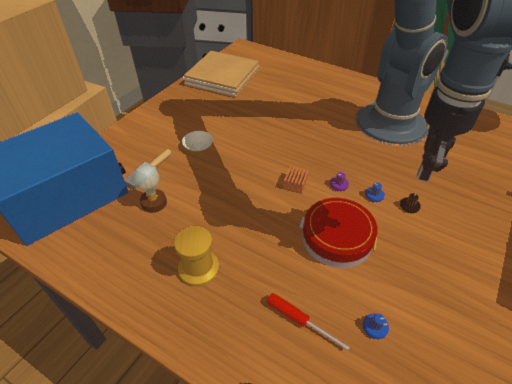

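View pics/x_w.png

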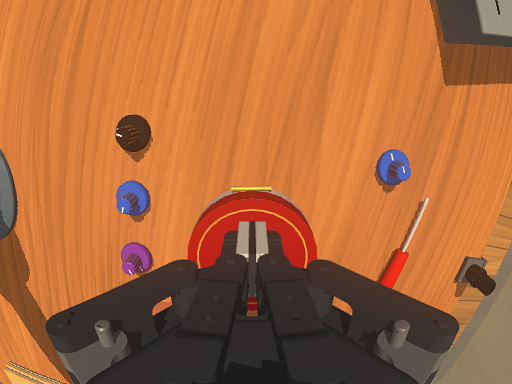

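View pics/x_t.png

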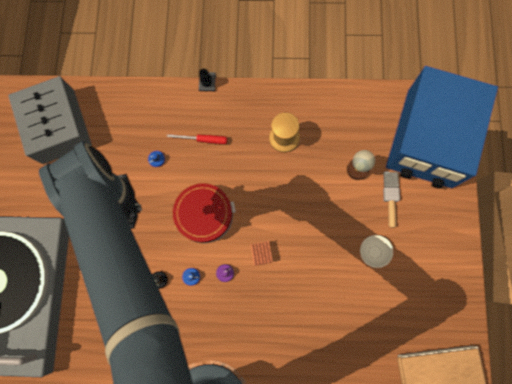

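Run:
```python
from h import *
im=eyes.camera("scene");a=cv2.imread("pics/x_s.png")
print(np.abs(im[180:280,290:390].astype(int)-a[180:280,290:390]).mean())
c=im[180:280,285:395].copy(); big=cv2.resize(c,None,fx=6,fy=6,interpolation=cv2.INTER_CUBIC)
for th,col in ((0,(0,255,0)),(.08,(255,255,0))):
    q=proj("scene",lidpts(np.radians(103),th)[0]); q=((q-[285,180]+.5)*6).astype(np.int32)
    for r in (q[:60],q[60:]): cv2.polylines(big,[r],True,col,1)
cv2.imwrite("pics/y.png",big)
```

```text
1.5337666666666667
```

View pics/y.png

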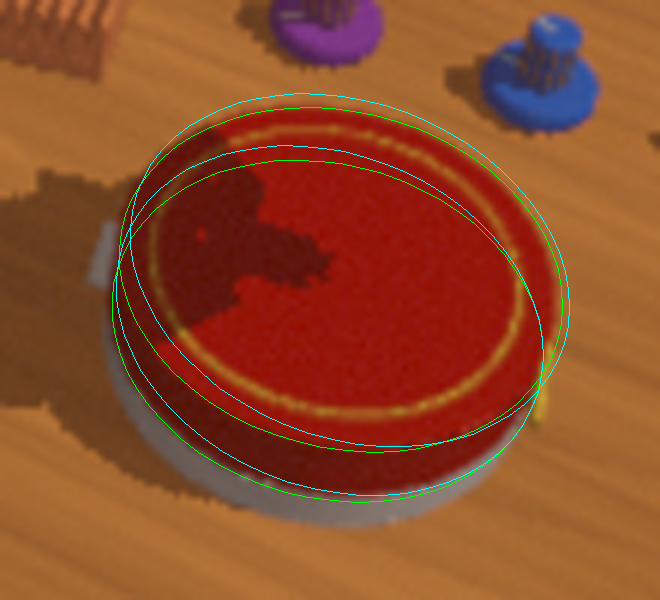

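Run:
```python
from station import order
print(order.hand_in())
```

```text
the job is handed in; nothing more can be done
None
```

All seven tan knobs are in the tin, six round one, flat with grips up. The lid is shut, and the job was handed in at about 34 s.

- **Sliding:** I slid two of the wall knobs along the wall by their grips, without lifting them out. That left two gaps, each wide enough for another knob.
- **Placing:** I set the two tan bench knobs into those gaps. I left the black, blue and purple look-alikes alone.
- **Lid:** I tipped it over from behind with the closed fingers and backed off, and it sank shut by itself.

**Last checks:**
- The wrist picture taken before closing showed one knob in the middle, 0.1 mm off the tin's centre. The other six were spaced round it at 51 to 54.5 mm.
- The lid outline in the scene picture fits an angle of 0, so it is fully shut. The lid model's overlap with the picture was only 0.83, so I judged it on an enlarged crop.
- The heatsink, housing, bulb, driver and brush are within about 3 mm of where the network first reported them, which is about its accuracy.

**One thing went wrong:** on the first push at the lid, its edge caught under part of the gripper. The last reading showed about 31 N upward, roughly 35 N in all. I backed off, raised the tool 30 mm and finished the push with about 1 N in the readings. I saw no reading over the 40 N limit, but forces are only reported at the end of each move, so the peak is not known.

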